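# Close the filter drawer and key the field-lens cell into its port

## Robot

A 6-joint arm with a two-finger parallel gripper is mounted at the origin on the work surface. World frame = base frame: x ahead of the robot, y to its left, z up, the work surface at z = 0. Lengths are in m, angles in rad, forces in N, time in s.
With the tool pointing down it reaches from about 0.425 to 0.95 m from the base axis. Payload 3.5 kg.
Tool frame: the origin (TCP) lies midway between the tips of the shut fingers; the grasp point (between the pads) lies 19 mm behind it; z points along the fingers, y is the direction in which the jaws open and shut (so a half turn about z gives the same grasp; the last joint's range is limited). The gripper opens to 85 mm and grips with 20 to 120 N. Pads are 22 mm wide; open, the fingers measure 114 mm over their backs; the gripper's body (76 mm by 85 mm) begins 54 mm behind the grasp point. The pads swing forward as they close: fully open they stand 13 mm farther back than shut.
Start: joints at [-1.32, 0.286, 1.577, -0, 1.279, -0.15], TCP at [0.263, -0.621, 0.231] pointing down, gripper open.
Joint ranges: [-2.77, 2.77], [-0.9, 2.22], [0.21, 2.48], [-1.53, 4.67], [0.24, 2.81], [-2.84, 2.84]. Speed limits (rad/s): [2.79, 2.79, 3.14, 3.14, 3.14, 3.14].

## Interface

Orientations are given as a unit quaternion [x, y, z, w].
In Python, from plant import ctrl gives the robot as it stands.
- The arm moves only by the tool apply_moves, never from a script. Its argument "moves" is a list that holds one entry, the list of rows, each a list of 7 numbers: the shift along the tool's x, y, z in m, then the turn, a rotation vector about the tool's x, y, z in degrees, then the gripper's target within -1 to 1 (shut at 1, half-way at 0, fully open at -1). In form: [[[tx, ty, tz, ax, ay, az, hand], ...]]. A call has 1 to 12 rows; each row shifts and turns the pose as measured when the row begins, along the tool's axes as they then stand; what a row does not reach is not made up. A row lasts 1/10 s, in which the tool goes at most 50 mm and 8.59 degrees, less where a joint would pass 70% of its speed; a pose out of reach is approached as far as the arm can. A call with a gripper value outside its range is refused whole. The fingers move at their own pace and stop on an object; "force" is the grip in N (left out, the last holds). Time passes only in rows, so rows that do not move let the fingers close. It gives the time, the measured TCP pose, the force and the opening at its end, in the units of the state.
- ctrl.get_state(): the state, without advancing time (a new reading comes with each control period).
- ctrl.read_camera(name): name is "side" or "top"; returns the picture (420x560x3 uint8, red, green, blue); there is no depth.
- ctrl.get_calibration(name): a dict with "camera_matrix" (3x3 intrinsics, pixels), "cam_to_world" (4x4, takes a point from camera to world coordinates). Camera axes: x right, y up, looking along -z (the intrinsics and any distortion apply to the point x, -y, -z); pixel columns grow to the right and rows downward; lengths in m; the calibration is good to about 2 mm. A picture is of the moment at which its call begins. get_calibration takes no time and is no camera call.
- ctrl.sign_off(): hands the job in, once; it reports no verdict.
The state is a dict: "time": time; "qpos": joint angles; "dq": joint speeds; "joint_efforts": joint torques, N m; "eef_pos": TCP position; "tcp_rot": TCP orientation; "contact_force": force on the tool from outside, world axes, zero at the start; "wrist_torque": the same for the moment, N m; "opening": opening from 0.0 (shut) to 1.0 (fully open).
Only numpy, scipy, OpenCV 4.12 (cv2) and the standard library are available. Lean on these libraries where they do the work, as an engineer would, in place of code of your own. Each camera call takes 0.05 s, during which the arm holds its last target. There are 200 camera calls.

## Task

The light base of the stereo microscope is being put back together: first push its open filter drawer fully home, until it clicks in at its detent. Then take the field-lens cell that stands loosely on the port by its knurled collar, turn it until its hidden bayonet keyways drop over the pins in the port (less than a quarter turn away, clockwise seen from above), and press it down against the spring of the seal until it sits fully home, flush on the port. Finish while still gripping the cell and holding it down like that, so that I can do up the clips; keep off the lens glass and leave everything else on the bench as it is.

Things in the scene. Friction and masses are not known exactly. Their poses are not given: they have to be found in the camera images.
- light_base: flat white housing fixed to the bench, 260 mm deep (x) and 280 mm wide (y), its top 72 mm above the bench. Origin: on the bench under the round port's axis; x from its front (drawer side, 100 mm before the axis) to its back, z up. On top: the port, a foot plate 10 mm high from 94 mm behind the axis on, and clips 7 mm high about 50 mm from the axis
- port_top (a point): centre of the port's flat face (black disc, 68 mm across), 78 mm above the bench; axes as the base. Inside the cell a plain spigot, 39 mm across and 38 mm high, rises from it; three pins, 4 mm thick and evenly spaced, stick out sideways from the spigot, their upper sides 11 mm above the face
- seal_ring: sprung seal ring, 48 mm across, round the spigot's foot, hidden under the cell. Origin: on the port's axis, level with the port's face while not pressed; its upper side then stands 4 mm above the face. It yields straight down: about 3 N to begin, about 8 N when pressed level with the face, and it lifts the cell again when let go
- filter_drawer (a joint): how far the filter drawer stands open, in m: 0 is fully home at its stop; it starts 0.025 to 0.045 open. It closes towards the base's +x, with about 1.5 N of friction. In the last 10 mm it rides over a spring catch, which takes up to about 10 N, passes the top of the catch at about 4.5 mm open, and below about 3 mm is drawn in to the stop
- drawer_face (a point): centre of the drawer's flat black front plate, on its outer face; axes as the base. The plate is 100 mm wide, 36 mm high and 12 mm thick, its middle 40 mm above the bench; a 2.5 mm lip runs along its upper edge. It moves with the drawer; fully home the face is 112 mm before the port's axis, 12 mm proud of the housing
- cell_grip (a point): point on the axis of the field-lens cell, 30 mm above its underside, half-way up its knurled collar; z is the cell's axis, pointing up. Height of this point above the bench: about 119 mm at the start (the underside sits on the pins), about 112 mm once the keyways have dropped over the pins and the cell rests on the seal ring, 108 mm fully home (underside flush on the port's face)
- lens_cell: the cell: dark metal sleeve 56 mm high; knurled collar 54 mm across from 10 to 46 mm above the underside, bottom flange 62 mm across and 4 mm thick, lens in the top; about 0.2 kg. Stands loosely over the spigot with 0.5 mm play. Three hidden keyways inside the skirt, evenly spaced, 8 mm wide (they fit within 5 degrees); 23 to 69 degrees clockwise from above brings them to the pins. Origin: middle of its underside
- lens_glass: the glass lens in the top of the cell, 44 mm across, its surface 4 mm or more below the cell's top rim; not to be touched. Origin: on the cell's axis, 46 mm above its underside
- dust_cap: black plastic dust cap, 44 mm across and 14 mm high, lying on the light base beside the port; leave it alone. Origin: middle of its underside
- hex_driver: small screwdriver, 120 mm long, grey handle 26 mm thick, lying on the light base behind and to the right of the port; leave it alone. Origin: under its middle
- spare_ring: spare knurled ring, an open ring 46 mm across and only 16 mm high, on the bench in front of the base to the right; leave it alone. Origin: middle of its underside
- oil_bottle: small amber dropper bottle, 28 mm across and 72 mm high, on the bench to the left of the base; leave it alone. Origin: middle of its underside
- slide_box: grey box for glass slides, 100 x 85 x 35 mm, on the bench to the left of the base; leave it alone. Origin: middle of its underside
- objective_can: objective in a clear canister with black foot, 38 mm across and 66 mm high, on the bench to the right of the base; leave it alone. Origin: middle of its underside
- blower: rubber dust blower standing nozzle up, 52 mm across and 95 mm high, on the bench to the right of the base; leave it alone. Origin: middle of its underside

How it is judged:
On the way, in this order (a step that is already met when the one before it is completed fails the run):
1. the filter drawer is fully home at its detent (value of joint filter_drawer below 0.0015 m), for 0.2 s.
2. the keyways have dropped over the pins (z of cell_grip in the frame of light_base below 0.1145 m), for 0.2 s.
At the end, for the whole second after the job is handed in: The drawer is within 1.5 mm of its stop; the cell, keyed over the pins, is held by the fingers (more than 3 N of contact) within 1.4 mm of fully home on the port, upright within 0.03 rad and on the port's axis within 3 mm, through the last second (value of joint filter_drawer below 0.0015 m and z of cell_grip in the frame of light_base below 0.1094 m and angle between cell_grip's own z axis and vertical below 0.03 rad and horizontal distance between cell_grip and port_top below 0.003 m and contact force between lens_cell and the fingers above 3 N); the arm keeps its last pose, push and grip.
It fails at once if the lens glass is touched (contact force between lens_glass and anything else above 0.5 N).
It fails at once if something else on the bench or on the base is moved more than 25 mm (distance of any of dust_cap, hex_driver, spare_ring, oil_bottle, slide_box, objective_can, blower from where it was at the start of the episode above 0.025 m).
It also fails if it takes over 48 s, if anything falls off the work surface, if the arm or the gripper's body presses on something with over 40 N, if the wrist force passes 120 N, or if a joint passes its speed limit or range.

## Working session

There is one attempt and no reset: what is moved stays moved. The work goes in short steps, Python scripts to look and compute and a tool call to move; the robot and the scene stay as the last step left them, time stands still between calls to the robot, and variables do not carry over. Pictures are saved under pics/ and viewed, about 8 in all and at most 12, crops included, and the job is handed in when it is done.

Besides the shell and the picture viewer there is one more tool, called after "Call:" as name(argument=value, ...), one argument or row to a line, values as JSON. apply_moves: Moves the arm, as the interface text tells. Its arguments: {"type":"object","properties":{"moves":{"type":"array","items":{"type":"array","items":{"type":"array","items":{"type":"number"}}}},"force":{"type":"number"}},"required":["moves"]}

```bash
mkdir -p pics; ls
cat > h.py <<'E'
import numpy as np, cv2
from plant import ctrl
def snap(n,f):
    im=ctrl.read_camera(n); cv2.imwrite('pics/'+f,im[:,:,::-1]); return im
def ray(n,u,v):
    c=ctrl.get_calibration(n);K=np.array(c["camera_matrix"]);T=np.array(c["cam_to_world"])
    d=np.linalg.solve(K,[u,v,1.]);d=T[:3,:3]@[d[0],-d[1],-d[2]]
    return T[:3,3],d
def onz(n,u,v,z):
    o,d=ray(n,u,v);return o+d*(z-o[2])/d[2]
def proj(n,p):
    c=ctrl.get_calibration(n);K=np.array(c["camera_matrix"]);T=np.array(c["cam_to_world"])
    q=T[:3,:3].T@(np.array(p)-T[:3,3]);q=K@[q[0],-q[1],-q[2]];return q[:2]/q[2]
E
python3 - <<'E'
from h import *
for n in("top","side"):
    snap(n,n+'1.png');c=ctrl.get_calibration(n);print(c)
print(ctrl.get_state())
E
```

```text
pics
{'camera_matrix': array([[534.21523562,   0.        , 277.3749841 ],
       [  0.        , 534.21523562, 203.26770431],
       [  0.        ,   0.        ,   1.        ]]), 'cam_to_world': array([[ 2.19968686e-02,  9.74531892e-01, -2.23167490e-01,
         3.64297096e-01],
       [-9.99749035e-01,  2.23890720e-02, -7.72888166e-04,
         4.48601688e-02],
       [ 4.24330884e-03,  2.23128484e-01,  9.74779808e-01,
         1.18849220e+00],
       [ 0.00000000e+00,  0.00000000e+00,  0.00000000e+00,
         1.00000000e+00]])}
{'camera_matrix': array([[392.46120192,   0.        , 286.704421  ],
       [  0.        , 392.46120192, 205.03974971],
       [  0.        ,   0.        ,   1.        ]]), 'cam_to_world': array([[-0.9292735 ,  0.27094882, -0.25107271,  0.45080981],
       [-0.36937398, -0.68837896,  0.62425737,  0.46950449],
       [-0.00369137,  0.67284556,  0.73977377,  0.61083562],
       [ 0.        ,  0.        ,  0.        ,  1.        ]])}
{'time': 0.1, 'qpos': array([-1.31999565e+00,  2.87130076e-01,  1.57806996e+00, -1.53355361e-05,
        1.27860736e+00, -1.49985486e-01]), 'dq': array([ 0.00041164, -0.0013085 , -0.00112556,  0.00115931,  0.00096638,
        0.00117907]), 'joint_efforts': array([ 1.58480201e-03, -4.07292759e+01, -2.93698543e+01, -1.27182393e-04,
        3.39733859e-03,  4.96995085e-06]), 'eef_pos': array([ 0.2632251 , -0.62089498,  0.23002885]), 'tcp_rot': array([ 9.79987367e-01,  1.99056610e-01, -6.31273556e-05, -1.10559622e-03]), 'contact_force': array([-1.30777977,  0.24769043,  0.04898764]), 'wrist_torque': array([ 0.03648701, -0.03711305, -0.00852055]), 'opening': 1.0010525779082764}
```

View pics/top1.png

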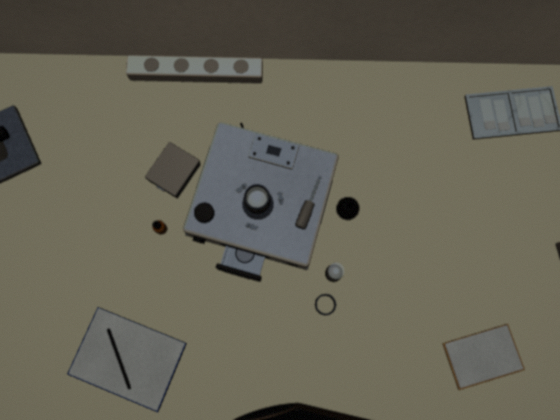

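View pics/side1.png

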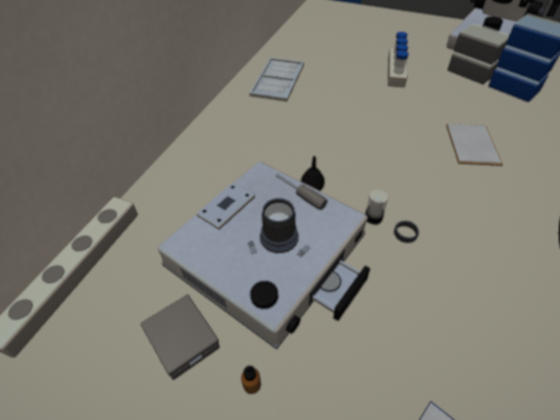

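The top view shows the base with corners at about (220,124), (338,154), (307,266) and (185,233). The cell rim is near (257,198) and the drawer plate runs (218,268)–(260,278). In the side view the cell is near (279,215) and the drawer plate is near (352,292). I'll zoom in on both.

Run:
```python
from h import *
a=cv2.imread('pics/top1.png')[110:290,170:350];b=cv2.imread('pics/side1.png')[180:330,220:400]
f=lambda x:cv2.convertScaleAbs(cv2.resize(x,(400,int(400*x.shape[0]/x.shape[1])),interpolation=cv2.INTER_CUBIC),alpha=2.2)
A,B=f(a),f(b);B=cv2.copyMakeBorder(B,0,A.shape[0]-B.shape[0],0,0,cv2.BORDER_CONSTANT)
cv2.imwrite('pics/z1.png',np.hstack([A,B]))
cs=[(220,124),(338,154),(307,266),(185,233)]
P=[onz('top',*c,.072) for c in cs];
for p in P:print(p.round(4))
for i in range(4):print(np.linalg.norm(P[i]-P[i-1]),np.degrees(np.arctan2(*(P[i]-P[i-1])[1::-1])))
print('cell',onz('top',257,198,.145),'drawer',onz('top',218,268,.03),onz('top',260,278,.03))
g=cv2.cvtColor(cv2.imread('pics/top1.png'),6)
hsv=cv2.cvtColor(cv2.imread('pics/top1.png'),40)
m=((hsv[...,1]<70)&(g>75)).astype(np.uint8);m[:110]=0;m[290:]=0;m[:,:170]=0;m[:,350:]=0
m=cv2.morphologyEx(m,cv2.MORPH_OPEN,np.ones((3,3)))
c=max(cv2.findContours(m,0,2)[0],key=cv2.contourArea);print(cv2.contourArea(c),cv2.approxPolyDP(c,5,True)[:,0].tolist())
```

```text
[0.7973 0.177  0.072 ]
[ 0.7337 -0.0846  0.072 ]
[ 0.487  -0.0191  0.072 ]
[0.5509 0.2397 0.072 ]
0.25428314665965135 -14.283445248527675
0.2692264394896567 -103.67368410279883
0.25529186576601254 165.1165244431529
0.26654425984329494 76.11862063062539
cell [0.61310476 0.08682991 0.145     ] drawer [0.48292863 0.17105134 0.03      ] [0.46346199 0.0795839  0.03      ]
31226.5 [[170, 110], [173, 188], [197, 159], [201, 163], [179, 197], [170, 196], [170, 289], [349, 289], [349, 221], [335, 212], [337, 201], [349, 196], [349, 110]]
```

View pics/z1.png

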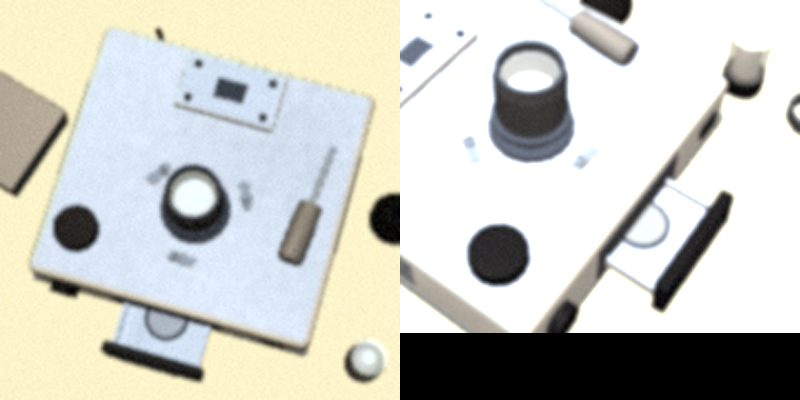

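The zoom shows the cell rim centred at top pixel (257,198) and the drawer plate about 33 mm open. Base yaw is about -14°, and the port is at about (0.614, 0.087). Setting out with the fingers shut.

Call:
apply_moves(
  moves=[
    [[0.046,-0.017,0,0,0,0,1],[0.046,-0.017,0,0,0,0,1],[0.046,-0.017,0,0,0,0,1],[0.046,-0.017,0,0,0,0,1],[0.046,-0.017,0,0,0,0,1],[0.046,-0.017,0,0,0,0,1],[0.046,-0.017,0,0,0,0,1],[0.046,-0.017,0,0,0,0,1],[0.007,-0.048,0,0,0,0,1],[0.007,-0.048,0,0,0,0,1],[0.007,-0.048,0,0,0,0,1],[0.007,-0.048,0,0,0,0,1]],
  ],
)

```text
time: 1.3
eef_pos: [0.5058, -0.1548, 0.2201]
tcp_rot: [0.981, 0.194, -0.004, -0.008]
contact_force: [0.3, -0.0, 0.4]
opening: 0.002
```

Call:
apply_moves(
  moves=[
    [[0.007,-0.048,0,0,0,0,1],[0.007,-0.048,0,0,0,0,1],[0.007,-0.048,0,0,0,0,1],[0.007,-0.048,0,0,0,0,1],[0,0,0,0,0,-8.5,1],[0,0,0,0,0,-8.5,1],[0,0,0,0,0,-8.5,1],[0,0,0,0,0,-8.5,1],[0,0,0,0,0,-8.5,1],[0,0,0,0,0,-8.5,1],[0,0,0,0,0,-8.5,1],[0,0,0,0,0,-8.5,1]],
  ],
)

```text
time: 2.5
eef_pos: [0.4489, 0.0467, 0.2174]
tcp_rot: [0.699, 0.715, -0.001, -0.014]
contact_force: [-0.2, -0.1, -0.0]
opening: 0.001
```

Call:
apply_moves(
  moves=[
    [[0,0,0,0,0,-8.5,1],[0,0,0,0,0,-8.5,1],[0,0,0,0,0,-8.5,1],[0,0,0,0,0,-8.5,1],[0,0,0,0,0,-8.5,1],[0,0,0,0,0,-8.5,1],[0,0,0,0,0,-8.5,1],[0,0,0,0,0,-8.5,1]],
  ],
)

```text
time: 3.3
eef_pos: [0.4455, 0.0472, 0.2132]
tcp_rot: [0.173, 0.985, 0.006, -0.016]
contact_force: [0.4, 0.2, -0.3]
opening: -0.001
```

```bash
cat >> h.py <<'E'
PORT=np.array([.614,.0865]);BY=np.radians(-14.1)
def st(tx=None,ty=None,tz=None):
    s=ctrl.get_state();from scipy.spatial.transform import Rotation as R
    M=R.from_quat(s["tcp_rot"]).as_matrix();p=s["eef_pos"]
    d=p[:2]-PORT;c,n=np.cos(BY),np.sin(BY)
    print('t',round(s["time"],2),'p',p.round(4),'base',(d@[c,n]).round(4),(d@[-n,c]).round(4),'yawx',np.degrees(np.arctan2(M[1,0],M[0,0])).round(2),'tilt',M[:2,2].round(4),'q',s["qpos"].round(2),'F',np.round(s["contact_force"],2),'op',round(s["opening"],3))
    if tx is not None: print('tool shift',(M.T@(np.array([tx,ty,tz])-p)).round(4))
E
python3 -c "
from h import *
st(.438,.130,.232)
print(onz('side',278.5,212.4,.145))"
```

```text
t 3.3 p [0.4455 0.0472 0.2132] base -0.1538 -0.0792 yawx 160.04 tilt [-0.0288  0.0181] q [-0.13 -0.2   2.12  0.01  1.26 -1.36] F [ 0.43  0.2  -0.32] op -0.001
tool shift [ 0.036   0.0754 -0.0171]
[0.61515725 0.09573783 0.145     ]
```

```bash
cat >> h.py <<'E'
def tgt(p,yaw):
    from scipy.spatial.transform import Rotation as R
    s=ctrl.get_state();c,n=np.cos(np.radians(yaw)),np.sin(np.radians(yaw))
    D=np.array([[c,n,0],[n,-c,0],[0,0,-1.]]);M=R.from_quat(s["tcp_rot"]).as_matrix()
    print('shift',(M.T@(np.array(p)-s["eef_pos"])).round(4),'turn',np.degrees(R.from_matrix(M.T@D).as_rotvec()).round(2))
E
python3 -c "
from h import *
tgt((.438,.130,.21),165.9)"
```

```text
shift [0.0352 0.0752 0.0049] turn [ 0.51 -1.88 -5.86]
```

Call:
apply_moves(
  moves=[
    [[0,0,0,0.5,-1.9,-5.9,1],[0.02,0.037,0,0,0,0,1],[0.02,0.037,0,0,0,0,1],[0,0,0,0,0,0,1]],
  ],
)

```text
time: 3.7
eef_pos: [0.4228, 0.1298, 0.2113]
tcp_rot: [0.121, 0.993, -0.0, -0.001]
contact_force: [-0.3, -0.2, 0.1]
opening: 0.005
```

Run:
```python
from h import *
st();tgt((.438,.130,.21),165.9)
a=snap('top','t2.png')[110:290,170:350];b=snap('side','s2.png')[180:330,220:400]
f=lambda x:cv2.convertScaleAbs(cv2.resize(x[:,:,::-1],(400,int(400*x.shape[0]/x.shape[1])),interpolation=cv2.INTER_CUBIC),alpha=2.2)
A,B=f(a),f(b);B=cv2.copyMakeBorder(B,0,A.shape[0]-B.shape[0],0,0,cv2.BORDER_CONSTANT)
cv2.imwrite('pics/z2.png',np.hstack([A,B]))
```

```text
t 3.7 p [0.4228 0.1298 0.2113] base -0.196 -0.0046 yawx 166.1 tilt [-0.0012 -0.0004] q [ 0.07 -0.23  2.14 -0.    1.23 -1.26] F [-0.3  -0.17  0.1 ] op 0.005
shift [-0.0147  0.0039  0.0013] turn [-0.04 -0.06  0.2 ]
```

View pics/z2.png

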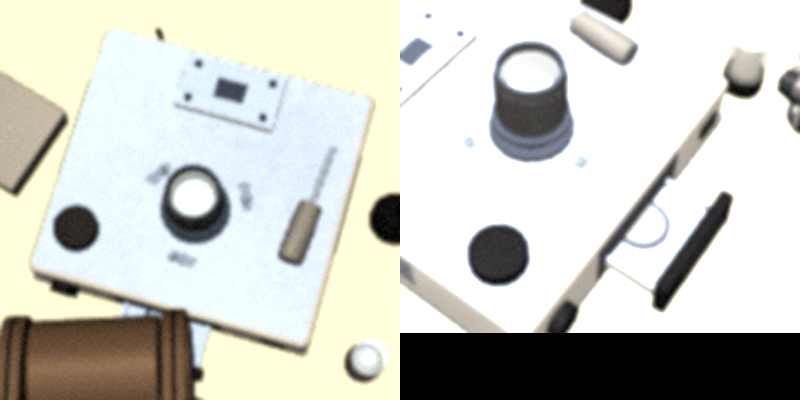

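The drawer area is clear apart from the arm overhead, and everything else is unchanged. I'll descend in front of the drawer and push in small steps.

Call:
apply_moves(
  moves=[
    [[0,0.0045,0.044,0,0,0,1],[0,0,0.044,0,0,0,1],[0,0,0.044,0,0,0,1],[0,0,0.044,0,0,0,1],[0,0,0,0,0,0,1],[-0.015,0,0,0,0,0,1],[-0.015,0,0,0,0,0,1],[0,0,0,0,0,0,1]],
  ],
)

```text
time: 4.6
eef_pos: [0.4617, 0.1173, 0.0362]
tcp_rot: [0.126, 0.992, -0.001, 0.004]
contact_force: [-0.3, 0.9, -0.3]
opening: -0.003
```

Call:
apply_moves(
  moves=[
    [[-0.008,0,0,0,0,0,1],[-0.008,0,0,0,0,0,1],[-0.008,0,0,0,0,0,1]],
  ],
)

```text
time: 4.9
eef_pos: [0.4856, 0.1109, 0.0387]
tcp_rot: [0.127, 0.992, -0.001, 0.004]
contact_force: [-1.5, 1.1, -1.7]
opening: 0.002
```

```bash
python3 -c "
from h import *
st();tgt((.5,.116,.035),165.9)"
```

```text
t 4.9 p [0.4856 0.1109 0.0387] base -0.1304 -0.0076 yawx 165.44 tilt [ 0.0069 -0.0031] q [ 0.02  0.15  2.13 -0.    0.85 -1.29] F [-1.46  1.13 -1.67] op 0.002
shift [-0.0126  0.0086  0.0038] turn [-0.07  0.43 -0.46]
```

Call:
apply_moves(
  moves=[
    [[-0.005,0,0.002,0,0,0,1],[-0.005,0,0,0,0,0,1]],
  ],
)

```text
time: 5.1
eef_pos: [0.4932, 0.1088, 0.0369]
tcp_rot: [0.127, 0.992, -0.001, -0.001]
contact_force: [-2.9, 0.6, -1.9]
opening: 0.001
```

Call:
apply_moves(
  moves=[
    [[-0.004,0,0,0,0,0,1],[-0.004,0,0,0,0,0,1]],
  ],
)

```text
time: 5.3
eef_pos: [0.4955, 0.1081, 0.0366]
tcp_rot: [0.127, 0.992, -0.001, -0.011]
contact_force: [-18.7, 5.0, 13.9]
opening: -0.0
```

Call:
apply_moves(
  moves=[
    [[-0.004,0,0,0,0,0,1],[-0.004,0,0,0,0,0,1]],
  ],
)

```text
time: 5.5
eef_pos: [0.495, 0.1082, 0.0365]
tcp_rot: [0.127, 0.992, -0.001, -0.024]
contact_force: [-16.0, 3.0, 13.0]
opening: 0.003
```

Call:
apply_moves(
  moves=[
    [[0,0,0,0,0,0,1],[0.012,0,0,0,0,0,1],[0.02,0,0,0,0,0,1],[0.02,0,0,0,0,0,1]],
  ],
)

```text
time: 5.9
eef_pos: [0.4489, 0.1212, 0.0418]
tcp_rot: [0.127, 0.992, -0.001, -0.018]
contact_force: [-0.8, 0.6, 0.8]
opening: 0.0
```

Run:
```python
from h import *
st();tgt((.44,.125,.21),165.9)
b=snap('side','s3.png')[180:330,220:400]
f=lambda x:cv2.convertScaleAbs(cv2.resize(x[:,:,::-1],(720,int(720*x.shape[0]/x.shape[1])),interpolation=cv2.INTER_CUBIC),alpha=2.)
cv2.imwrite('pics/z3.png',f(b))
```

```text
t 5.9 p [0.4489 0.1212 0.0418] base -0.1686 -0.0066 yawx 165.4 tilt [-0.0365  0.0031] q [ 0.04  0.1   2.19  0.01  0.89 -1.28] F [-0.8   0.57  0.84] op 0.0
shift [ 0.0156  0.0004 -0.1677] turn [-0.35 -2.07 -0.5 ]
```

View pics/z3.png

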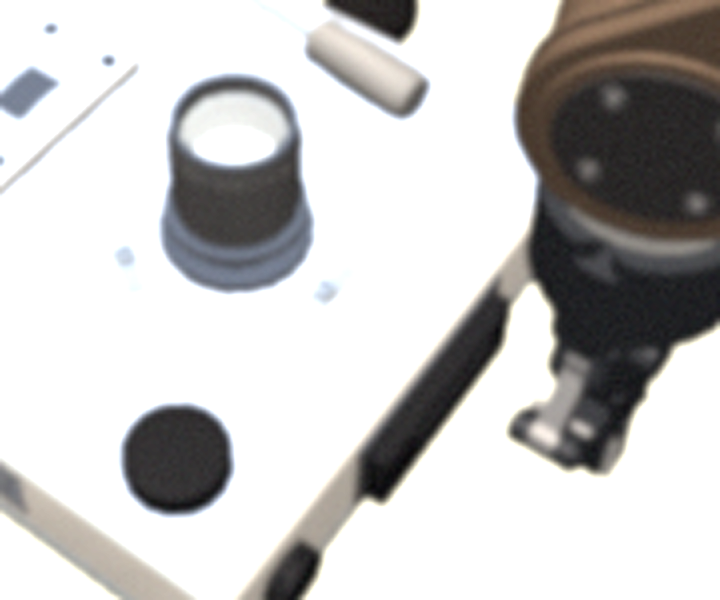

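The drawer plate now sits against the housing, with its lower left corner at crop (380,498). Next I check that against the numbers and triangulate the cell rim.

Run:
```python
from h import *
c,n=np.cos(BY),np.sin(BY)
def B(p):
    d=p[:2]-PORT; return (d@[c,n]).round(4),(d@[-n,c]).round(4)
print('lowleft',B(onz('side',315,304.5,.022)))
def W(x,y,z): return [*(PORT+x*np.array([c,n])+y*np.array([-n,c])),z]
for x in(-.112,-.117,-.122): print(x,(4*(proj('side',W(x,.05,.022))-[220,180])).round(1),(4*(proj('side',W(x,-.05,.058))-[220,180])).round(1))
for r in((278.5,210.5),):
  print(onz('side',*r,.145))
o1,d1=ray('top',257.2,198.3);o2,d2=ray('side',278.5,210.5)
A=np.c_[d1,-d2];k=np.linalg.lstsq(A,o2-o1,rcond=None)[0];print(o1+d1*k[0],o2+d2*k[1])
# collar bbox side edges, glass centroid
im=cv2.imread('pics/top1.png');g=cv2.cvtColor(im,6)
for nm,(y0,y1,x0,x1) in dict(top1=(185,212,245,272),side1=(195,222,264,294)).items():
    g=cv2.cvtColor(cv2.imread(f'pics/{nm}.png'),6)[y0:y1,x0:x1]; 
    _,m=cv2.threshold(g,0,255,cv2.THRESH_BINARY+cv2.THRESH_OTSU)
    N,l,s,ct=cv2.connectedComponentsWithStats(m)
    for i in range(1,N):print(nm,s[i].tolist(),(ct[i]+[x0,y0]).round(1))
```

```text
lowleft (np.float64(-0.1041), np.float64(0.0511))
-0.112 [397.5 506.2] [528.4 292.3]
-0.117 [407.8 512.7] [538.7 297.9]
-0.122 [418.2 519.3] [549.  303.5]
[0.6166877  0.09203991 0.145     ]
[0.6141453  0.0866859  0.13806153] [0.61875857 0.08732752 0.13918436]
top1 [0, 0, 6, 6, 18] [246.6 186.4]
top1 [18, 0, 9, 11, 47] [268.6 188.2]
top1 [2, 4, 20, 19, 297] [256.6 197.7]
side1 [0, 0, 30, 12, 177] [279.  197.9]
side1 [2, 9, 25, 17, 344] [278. 212.]
```

The drawer is home: its corner matches the closed prediction, and 5 mm open would have shown clearly. The cell axis is at about (0.615, 0.088). Going above it with the gripper open.

Call:
apply_moves(
  moves=[
    [[0,0,0,-0.4,-2.1,-0.5,-1],[0,0,-0.05,0,0,0,-1],[0,0,-0.05,0,0,0,-1],[0,0,-0.05,0,0,0,-1],[0,0,-0.02,0,0,0,-1],[-0.04,0.002,0,0,0,0,-1],[-0.04,0.002,0,0,0,0,-1],[-0.04,0.002,0,0,0,0,-1],[-0.04,0.002,0,0,0,0,-1],[0,0,0,0,0,0,-1]],
  ],
)

```text
time: 6.95
eef_pos: [0.6145, 0.0895, 0.2266]
tcp_rot: [0.12, 0.993, 0.001, 0.016]
contact_force: [1.3, 0.1, -0.1]
opening: 1.004
```

```bash
python3 -c "
from h import *
st();tgt((.615,.088,.21),165.9)"
```

```text
t 6.95 p [0.6145 0.0895 0.2266] base -0.0002 0.003 yawx 166.17 tilt [ 0.032  -0.0017] q [-0.02  0.16  1.74 -0.    1.21 -1.35] F [ 1.27  0.08 -0.1 ] op 1.004
shift [-0.0003 -0.0014  0.0166] turn [0.35 1.8  0.28]
```

Call:
apply_moves(
  moves=[
    [[0,0,0.02,0.3,1.8,0.3,-1],[0,0,0.03,0,0,0,-1],[0,0,0,0,0,0,-1]],
  ],
)

```text
time: 7.25
eef_pos: [0.6179, 0.0887, 0.1773]
tcp_rot: [0.123, 0.992, 0.001, 0.003]
contact_force: [-0.4, -0.1, -0.8]
opening: 1.0
```

Run:
```python
from h import *
st();tgt((.615,.088,.165),165.9)
b=snap('side','s4.png')[110:260,200:380]
a=snap('top','t4.png')[110:290,170:350]
f=lambda x:cv2.convertScaleAbs(cv2.resize(x[:,:,::-1],(720,int(720*x.shape[0]/x.shape[1])),interpolation=cv2.INTER_CUBIC),alpha=2.)
cv2.imwrite('pics/z4.png',f(b))
```

```text
t 7.25 p [0.6179 0.0887 0.1773] base 0.0033 0.0031 yawx 165.82 tilt [0.0062 0.0003] q [-0.02  0.22  1.76  0.    1.16 -1.34] F [-0.37 -0.13 -0.79] op 1.0
shift [ 0.0027 -0.0014  0.0123] turn [ 0.1   0.34 -0.08]
```

View pics/z4.png

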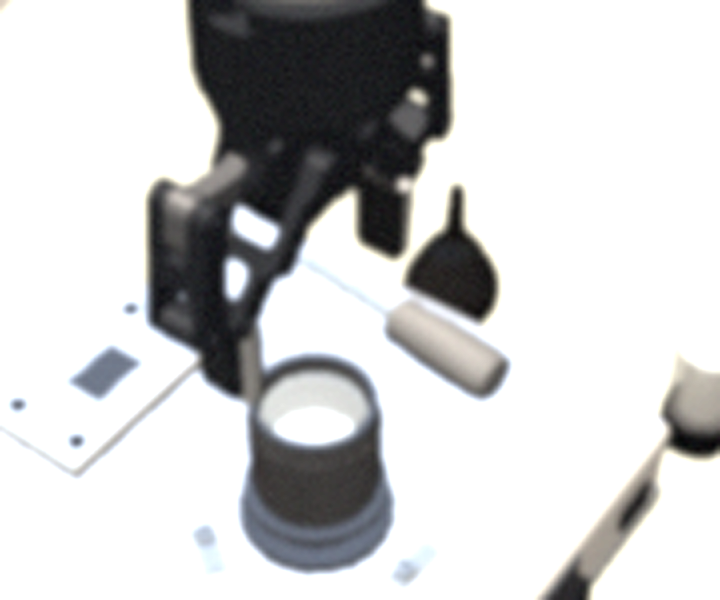

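Both fingers straddle the cell, with tips near crop (235,390) and (385,250). The cell rim is centred at about (315,405).

Run:
```python
from h import *
for z in(.185,.19):print(proj('side',(.6179,.0887,z)))
for p in((.615,.088),(.618,.088),(.615,.091)):print(proj('side',(*p,.145)))
```

```text
[278.09797332 191.2542437 ]
[278.03185139 188.93388604]
[280.45253682 209.02014189]
[278.70878679 208.50471905]
[279.7346647  210.33490324]
```

Call:
apply_moves(
  moves=[
    [[0.002,0,0.025,0.1,0.3,0,-1],[0,0,0.025,0,0,0,-1],[0,0,0.022,0,0,0,-1],[0,0,0,0,0,0,-1]],
  ],
)

```text
time: 7.75
eef_pos: [0.6248, 0.0899, 0.1203]
tcp_rot: [0.123, 0.992, 0.001, 0.014]
contact_force: [-0.8, 0.2, -0.1]
opening: 1.003
```

```bash
python3 -c "
from h import *
st();tgt((.616,.089,.098),165.9)"
```

```text
t 7.75 p [0.6248 0.0899 0.1203] base 0.0097 0.006 yawx 165.9 tilt [ 0.0284 -0.0008] q [-0.02  0.29  1.79 -0.    1.04 -1.34] F [-0.76  0.19 -0.09] op 1.003
shift [ 0.009  -0.0032  0.0221] turn [0.35 1.59 0.01]
```

Call:
apply_moves(
  moves=[
    [[0.008,-0.001,0.005,0.3,1.6,0,-1],[0,0,0.006,0,0,0,-1],[0,0,0.006,0,0,0,-1],[0,0,0,0,0,0,-1]],
  ],
)

```text
time: 8.15
eef_pos: [0.6201, 0.0913, 0.1098]
tcp_rot: [0.122, 0.992, 0.001, 0.005]
contact_force: [0.7, 0.3, 0.1]
opening: 1.003
```

```bash
python3 -c "
from h import *
st();tgt((.616,.089,.098),165.9)"
```

```text
t 8.15 p [0.6201 0.0913 0.1098] base 0.0047 0.0061 yawx 165.95 tilt [0.0095 0.0008] q [-0.02  0.3   1.8   0.    1.04 -1.34] F [0.71 0.3  0.1 ] op 1.003
shift [ 0.0035 -0.0032  0.0118] turn [0.17 0.52 0.05]
```

Call:
apply_moves(
  moves=[
    [[0.003,-0.003,0.004,0.1,0.6,0,-1],[0.001,0,0.005,0,0.2,0,-1],[0.001,0,0.005,0,0.2,0,-1],[0,0,0,0,0,0,-1]],
  ],
)

```text
time: 8.55
eef_pos: [0.6147, 0.0893, 0.0957]
tcp_rot: [0.122, 0.992, 0.001, -0.004]
contact_force: [0.4, -0.3, 0.1]
opening: 1.002
```

```bash
python3 -c "
from h import *
st();tgt((.616,.089,.098),165.9)"
```

```text
t 8.55 p [0.6147 0.0893 0.0957] base -0.0 0.0029 yawx 165.94 tilt [-0.0075  0.0034] q [-0.02  0.31  1.81  0.    1.03 -1.35] F [ 0.36 -0.26  0.08] op 1.002
shift [-0.0013 -0.     -0.0023] turn [ 0.09 -0.46  0.04]
```

Call:
apply_moves(
  moves=[
    [[-0.001,0,-0.001,0.1,-0.4,0,0.2],[0,0,0,0,0,0,0.4],[0,0,0,0,0,0,0.6],[0,0,0,0,0,0,1],[0,0,0,0,0,0,1],[0,0,0,0,0,0,1]],
  ],
  force=25,
)

```text
time: 9.15
eef_pos: [0.6158, 0.0892, 0.0966]
tcp_rot: [0.122, 0.992, -0.0, -0.0]
contact_force: [0.1, -0.2, -0.6]
opening: 0.637
```

```bash
python3 -c "
from h import *
st();tgt((.616,.089,.098),165.9)"
```

```text
t 9.15 p [0.6158 0.0892 0.0966] base 0.0011 0.0031 yawx 165.94 tilt [-0.0007 -0.0001] q [-0.02  0.31  1.81 -0.    1.02 -1.34] F [ 0.09 -0.17 -0.58] op 0.637
shift [-0.0002 -0.0002 -0.0014] turn [-0.02 -0.04  0.04]
```

Gripped: opening 54 mm, no side load. Turning clockwise, first up to about 20°, then slowly with a light downward push.

Call:
apply_moves(
  moves=[
    [[0,0,0,0,0,5,1],[0,0,0,0,0,5,1],[0,0,0,0,0,5,1],[0,0,0.001,0,0,4,1],[0,0,0.001,0,0,3,1],[0,0,0.001,0,0,3,1]],
  ],
)

```text
time: 9.75
eef_pos: [0.6157, 0.0905, 0.0928]
tcp_rot: [0.343, 0.94, 0.001, -0.0]
contact_force: [1.8, -0.2, -1.6]
opening: 0.635
```

```bash
python3 -c "
from h import *
st();tgt((.616,.089,.097),165.9)"
```

```text
t 9.75 p [0.6157 0.0905 0.0928] base 0.0007 0.0043 yawx 139.94 tilt [-0.0001  0.0024] q [-0.02  0.32  1.81  0.    1.02 -0.89] F [ 1.78 -0.17 -1.55] op 0.635
shift [-0.0012 -0.0009 -0.0042] turn [  0.12  -0.07 -25.96]
```

Call:
apply_moves(
  moves=[
    [[0,0,0.001,0,0,0,1],[0,0,0.001,0,0,0,1]],
  ],
)

```text
time: 9.95
eef_pos: [0.6157, 0.0905, 0.0902]
tcp_rot: [0.342, 0.94, 0.001, -0.0]
contact_force: [1.0, 0.3, -1.4]
opening: 0.636
```

```bash
python3 -c "
from h import *
st();print(ctrl.get_state()['wrist_torque']);tgt((.616,.089,.097),165.9)"
```

```text
t 9.95 p [0.6157 0.0905 0.0902] base 0.0007 0.0043 yawx 140.0 tilt [0.0001 0.0024] q [-0.02  0.32  1.81  0.    1.01 -0.89] F [ 1.02  0.25 -1.41] op 0.636
[ 0.00761299 -0.14606429 -0.02279649]
shift [-0.0012 -0.0009 -0.0068] turn [  0.12  -0.06 -25.9 ]
```

Call:
apply_moves(
  moves=[
    [[0,0,0.001,0,0,0,1],[0,0,0.001,0,0,0,1],[0,0,0.001,0,0,0,1]],
  ],
  force=60,
)

```text
time: 10.25
eef_pos: [0.6157, 0.0905, 0.0883]
tcp_rot: [0.341, 0.94, 0.001, -0.001]
contact_force: [-2.1, 0.1, 3.3]
opening: 0.63
```

Run:
```python
from h import *
st();print(ctrl.get_state()['wrist_torque'])
b=snap('side','s5.png')[110:260,200:380]
f=lambda x:cv2.convertScaleAbs(cv2.resize(x[:,:,::-1],(720,int(720*x.shape[0]/x.shape[1])),interpolation=cv2.INTER_CUBIC),alpha=2.)
cv2.imwrite('pics/z5.png',f(b))
```

```text
t 10.25 p [0.6157 0.0905 0.0883] base 0.0007 0.0043 yawx 140.09 tilt [-0.0007  0.0022] q [-0.02  0.32  1.81  0.    1.01 -0.89] F [-2.13  0.11  3.31] op 0.63
[ 0.02263886  0.28935582 -0.07049184]
```

View pics/z5.png

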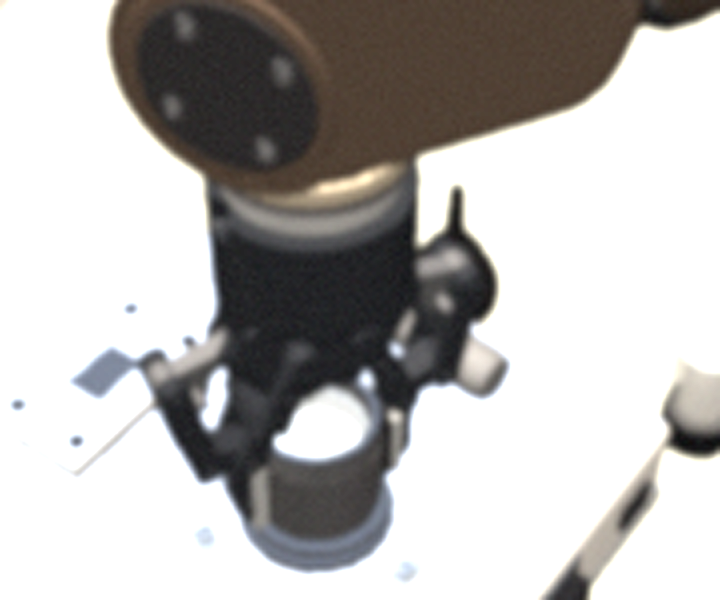

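The rim has dropped to crop (322,425), and z is 8 mm lower with the seal now pushing back. The keyways are over the pins, so I press home.

Call:
apply_moves(
  moves=[
    [[0,0,0.001,0,0,0,1],[0,0,0.001,0,0,0,1],[0,0,0.001,0,0,0,1]],
  ],
)

```text
time: 10.6
eef_pos: [0.6158, 0.0905, 0.0866]
tcp_rot: [0.341, 0.94, 0.001, -0.001]
contact_force: [-1.3, -0.0, 3.9]
opening: 0.629
```

Call:
apply_moves(
  moves=[
    [[0,0,0.0015,0,0,0,1],[0,0,0.0015,0,0,0,1],[0,0,0.0015,0,0,0,1]],
  ],
)

```text
time: 10.9
eef_pos: [0.6158, 0.0905, 0.0858]
tcp_rot: [0.341, 0.94, 0.0, -0.002]
contact_force: [-5.3, 0.2, 9.9]
opening: 0.632
```

Call:
apply_moves(
  moves=[
    [[0,0,0.002,0,0,0,1],[0,0,0.002,0,0,0,1],[0,0,0.002,0,0,0,1]],
  ],
)

```text
time: 11.2
eef_pos: [0.6159, 0.0905, 0.0859]
tcp_rot: [0.341, 0.94, -0.0, -0.003]
contact_force: [-6.1, 0.3, 11.2]
opening: 0.632
```

```bash
python3 -c "
from h import *
st();print(ctrl.get_state()['wrist_torque'])"
```

```text
t 11.2 p [0.6159 0.0905 0.0859] base 0.0008 0.0043 yawx 140.14 tilt [-0.0052  0.0009] q [-0.02  0.33  1.81  0.    1.01 -0.89] F [-6.14  0.31 11.21] op 0.632
[-0.08802213  0.93648151 -0.02581144]
```

Call:
apply_moves(
  moves=[
    [[0,0,0.003,0,-0.3,0,1],[0,0,0.004,0,-0.3,0,1],[0,0,0.004,0,0,0,1]],
  ],
)

```text
time: 11.5
eef_pos: [0.6169, 0.0904, 0.0858]
tcp_rot: [0.34, 0.94, -0.003, 0.002]
contact_force: [-11.3, -1.1, 19.5]
opening: 0.632
```

Run:
```python
from h import *
st()
b=snap('side','s6.png')[110:330,200:380]
f=lambda x:cv2.convertScaleAbs(cv2.resize(x[:,:,::-1],(490,int(490*x.shape[0]/x.shape[1])),interpolation=cv2.INTER_CUBIC),alpha=2.)
cv2.imwrite('pics/z6.png',f(b))
import time;st()
```

```text
t 11.5 p [0.6169 0.0904 0.0858] base 0.0018 0.0045 yawx 140.25 tilt [ 0.0009 -0.0066] q [-0.01  0.33  1.81 -0.01  1.   -0.89] F [-11.29  -1.07  19.51] op 0.632
t 11.55 p [0.6168 0.0904 0.0858] base 0.0018 0.0045 yawx 140.24 tilt [ 0.0007 -0.0065] q [-0.01  0.33  1.81 -0.01  1.   -0.89] F [-10.37  -1.19  19.08] op 0.634
```

View pics/z6.png

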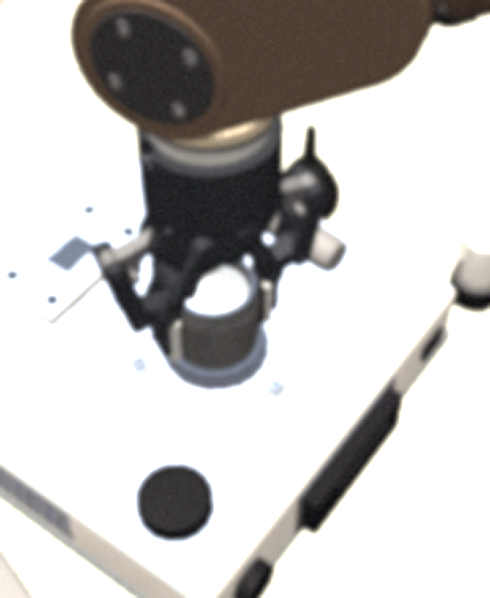

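Call:
apply_moves(
  moves=[
    [[0.001,-0.001,0.004,0,0,0,1],[0.001,-0.001,0.004,0,0,0,1],[0.0005,-0.0005,0.004,0,0,0,1]],
  ],
)

```text
time: 11.85
eef_pos: [0.6169, 0.0904, 0.0857]
tcp_rot: [0.34, 0.94, -0.002, 0.004]
contact_force: [-10.0, -0.8, 20.1]
opening: 0.63
```

```bash
python3 -c "
from h import *
st();ctrl.read_camera('side');ctrl.read_camera('side');st()"
```

```text
t 11.85 p [0.6169 0.0904 0.0857] base 0.0019 0.0045 yawx 140.27 tilt [ 0.0063 -0.0056] q [-0.01  0.33  1.81 -0.01  1.   -0.89] F [-9.97 -0.78 20.05] op 0.63
t 11.95 p [0.6169 0.0904 0.0857] base 0.0019 0.0045 yawx 140.27 tilt [ 0.0063 -0.0057] q [-0.01  0.33  1.81 -0.01  1.   -0.89] F [-8.13 -0.5  18.66] op 0.63
```

Stable: force about 19 N, z steady on a hard stop, tilt 0.008 rad. Handing in.

```bash
python3 -c "
from h import *
print(ctrl.sign_off());st()"
```

```text
the job is handed in; nothing more can be done
None
the job is handed in; nothing more can be done
```

The job is handed in, with the gripper still holding the cell down at 60 N grip; the sign-off reports no verdict.

- **Drawer:** I pushed it home with the shut fingers. The push peaked at about 19 N, above the roughly 10 N catch. In the side view its lower corner lies slightly past the predicted closed position. A plate 5 mm open would have shown clearly, but the picture can't confirm the last 1.5 mm on its own.
- **Cell:** I gripped it at the collar (opening 54 mm) and turned it about 26° clockwise, and it then dropped over the pins. I pressed it 10.8 mm below its starting height, against the 11 mm expected, and it stopped hard. The force rose from 11 to 20 N with no further travel.
- **Last readings:** steady height, about 19 N downward push and tool tilt about 0.008 rad. The last camera views showed nothing else moved.

Two things did not fully agree:

- **Side load:** about 8 N remained at the end, and a small corrective shift hardly relieved it.
- **Cell position:** the two camera views differed by about 4 mm on where the cell stood, so I used a point between them. The grip closed without side load, and the cell keyed on the spigot.

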